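Close and latch the garnish station's sliding cover

TASK

Shut the garnish station's sliding cover: with the fingertips press the long spring catch beside the housing down and, holding it down, push the cover's upright lip along until its ear is past the stop tab and the cover is fully home, then let go so that the catch springs up behind the ear. Only press and push: do not lift or tip the cover, and leave the other things on the counter where they are.

Things in the scene. Friction and masses are not known exactly. Their poses are not given: they have to be found in the camera images.
- station: Fixed steel garnish housing 130 (x) x 340 (y) x 100 mm high: chilli well in its +y half, flat deck in its -y half, end walls rising 12 mm above the top; the one stopping the cover has its inner face at y = 160. Origin: centre of the underside, on the counter, z up. The cover closes towards +y; the catch is on the +x side. 'Station' numbers below are mm in this frame.
- cover: Loose aluminium plate 142 (x) x 170 (y) x 6 mm, 0.9 kg, lying on the housing (station z = 100), guided by 12 mm skirts with 2 mm play; slides with a few N. Knob 28 mm wide, top 32 mm above the underside. An ear (y -15 to 15, 6 mm thick) sticks out to x = 142 over the catch. Origin: middle of the underside, axes as station's. Station y: start -70 to -35, home 75.
- lip (a point): Middle of the rear (-y) face of the upright lip on the rear edge of the cover's ear: plate 50 mm wide (station x 92 to 142), 4 mm thick, 30 mm high (station z 100 to 130, this point at 115). Push here towards station +y. With the cover fully home this point is at station y = 60.
- tread (a point): Middle of the top of the spring catch's tread, the part to press: flat dark steel plate, free lane station x 92 to 142 (this point at 117), y -150 to 60 (this point at -45). Up it is at station z = 94; it sinks with the joint and stays level wherever pressed, so a fingertip can hold it down and slide along it behind the lip.
- tab (a point): Middle of the top of the stop tab, a 12 x 12 mm steel block 14 mm high on the tread's inner edge (station x 78 to 90, y 41 to 53), moving with the tread. Up, its top stands 8 mm above the ear's underside and blocks the ear; with the catch pressed more than 8 mm the ear passes over it. With the cover home it springs up behind the ear.
- catch (a joint): How far the spring catch is pressed down, in m: 0 up, 0.013 at its bottom stop. About 2 N starts it and about 4 N holds it at the bottom.
- takeaway: Bystander: loose takeaway box with food, 120 x 165 x 50 mm, beyond the catch. Origin: centre of its underside.
- bowl: Bystander: loose white bowl, 120 mm across, 50 mm high. Origin: centre of its underside.
- sauce: Bystander: loose sauce bottle, 56 mm across, 140 mm high. Origin: centre of its underside.
- spoon: Bystander: loose serving spoon, about 200 mm long, lying on the counter past the station's +y end. Origin: centre of its underside.

How it is judged:
By the outcome, as a careful person would: the job done as asked, in the order asked, and still so for the second after the job is handed in, with the robot touching nothing.
It also fails if it takes over 38 s, if anything falls off the work surface, if the arm or the gripper's body presses on something with over 40 N, if the wrist force passes 120 N, or if a joint passes its speed limit or range.

ROBOT

A 6-joint arm with a two-finger parallel gripper is mounted at the origin on the work surface. World frame = base frame: x ahead of the robot, y to its left, z up, the work surface at z = 0. Lengths are in m, angles in degrees, forces in N, time in s.
With the tool pointing down it reaches from about 0.375 to 0.9 m from the base axis. Payload 3.1 kg.
Tool frame: the origin (TCP) lies midway between the tips of the shut fingers; the grasp point (between the pads) lies bot.hold_point_z behind it (bot.hold_point_z is the distance from the TCP to the grasp point, in m); z points along the fingers, y is the direction in which the jaws open and shut (so a half turn about z gives the same grasp; the last joint's range is limited). The gripper opens to 87 mm and grips with 3 to 60 N. Pads are 19 mm wide; open, the fingers measure 117 mm over their backs; the gripper's body (75 mm by 190 mm) begins 51 mm behind the grasp point.
Start: joints at [60.819, 30.224, 82.088, -0, 67.689, -10.227], TCP at [0.203, 0.591, 0.223] pointing down, gripper open.
Joint ranges: [-176.69, 176.69], [-43.24, 126.21], [12.49, 139.97], [-82, 262], [0, 151.66], [-163.58, 163.58]. Speed limits (degrees/s): [159.86, 159.86, 180, 180, 180, 180].

INTERFACE

Orientations are given as a 3x3 rotation matrix whose columns are the frame's x, y, z axes.
In Python, from rig import bot, vision, hand_in gives the robot as it stands. The module is installed in compiled form; this text tells all that it offers.
- The arm moves only by the shell command python3 -m handwheel 'ROWS'. ROWS is JSON, a list of rows, each an object of numbers: "hand": the gripper's target within -1 to 1 (fully open at 1, half-way at 0, shut at -1); "dx", "dy", "dz": the shift along the world's x, y, z in cm; "wx", "wy", "wz": the turn, a rotation vector about the world's x, y, z in rad. In form: [{"hand": .., "dx": .., "dy": .., "dz": .., "wx": .., "wy": .., "wz": ..}, ...]. A call has 1 to 10 rows; each row shifts and turns the commanded pose from where the row before left it; what a row does not reach is not made up. A row lasts 1/10 s, in which the tool goes at most 50 mm and 8.59 degrees, less where a joint would pass 70% of its speed; a pose out of reach is approached as far as the arm can. A call with a gripper value outside its range is refused whole. The fingers move at their own pace and stop on an object; the grip force is fixed at half the most. Time passes only in rows, so rows that do not move let the fingers close. It gives the time, the measured TCP pose, the force and the opening at its end, in the units of the state.
- bot.read_state(): the state, without advancing time (a new reading comes with each control period).
- vision.capture(name): name is "side" or "top" or "wrist"; returns (picture, depth): 384x512x3 uint8, red, green, blue; 384x512 float32, m along the optical axis (not along the pixel's ray), 0 where there is no reading.
- vision.get_calibration(name): a dict with "fx", "fy", "cx", "cy" (pixels), "rvec" (rotation vector, rad) and "tvec" (3), from world to camera coordinates, as OpenCV has them. Camera axes: x right, y down, z forward; pixel columns grow to the right and rows downward; lengths in m; the calibration is good to about 2 mm. A picture is of the moment at which its call begins: read the wrist's pose just before it. get_calibration takes no time and is no camera call; for the wrist camera it gives the pose at the moment of the call.
- hand_in(): hands the job in, once; it reports no verdict.
The state is a dict: "time_s": time; "joint_positions": joint angles; "qvel": joint speeds; "tau": joint torques, N m; "position": TCP position; "tcp_rot": TCP orientation; "force": force on the tool from outside, world axes, zero at the start; "moment": the same for the moment, N m; "opening": opening from 0.0 (shut) to 1.0 (fully open).
Only numpy, scipy, OpenCV 4.12 (cv2) and the standard library are available. Lean on these libraries where they do the work, as an engineer would, in place of code of your own. Each camera call takes 0.05 s, during which the arm holds its last target.

## Working session

There is one attempt and no reset: what is moved stays moved. The work goes in short steps, Python scripts to look and compute and a shell command to move; the robot and the scene stay as the last step left them, time stands still between calls to the robot, and variables do not carry over. Pictures are saved under pics/ and viewed, and the job is handed in when it is done.

```bash
mkdir -p pics; cat > h.py <<'E'
import numpy as np,cv2
from rig import bot,vision
def grab(n,tag):
    c=vision.get_calibration(n); p,d=vision.capture(n)
    cv2.imwrite(f'pics/{tag}.png',cv2.cvtColor(p,cv2.COLOR_RGB2BGR)); np.savez(f'{tag}.npz',p=p,d=d,**{k:np.array(v) for k,v in c.items()})
    return p,d,c
def load(tag):
    z=np.load(f'{tag}.npz'); return z['p'],z['d'],z
def xyz(d,c):
    R,_=cv2.Rodrigues(np.array(c['rvec'],float).reshape(3,1)); t=np.array(c['tvec']).reshape(3)
    v,u=np.mgrid[:d.shape[0],:d.shape[1]]
    P=np.stack([(u-c['cx'])/c['fx']*d,(v-c['cy'])/c['fy']*d,d],-1)
    return (P-t)@R
E
python3 - <<'E'
from h import *
s=bot.read_state(); print(s['time_s'],s['position'],s['tcp_rot'],s['force'],s['opening'],bot.hold_point_z)
for n in('top','side'): 
    grab(n,n+'0')
E
```

```text
0.0 [0.20258487 0.59047089 0.22158049] [[-9.45787558e-01  3.24784206e-01 -1.05543336e-03]
 [ 3.24785695e-01  9.45785740e-01 -1.89399790e-03]
 [ 3.83073220e-04 -2.13410930e-03 -9.99997649e-01]] [-0.33283515  0.18279926  0.06444769] 1.0021208665344208 0.0187
```

View pics/top0.png

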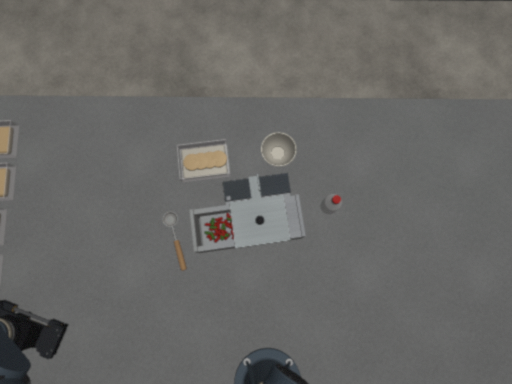

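View pics/side0.png

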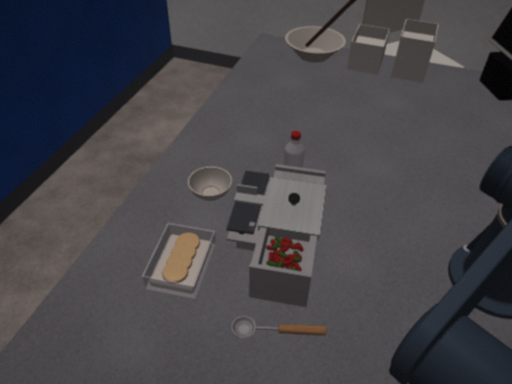

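The station runs nearly along world axes: the chilli well (+y) is at left (u≈210), the knob at (260,220), the dark tread at (222–290,185), and the ear crosses it at u≈254. Next I'll measure the points.

```bash
python3 - <<'E'
from h import *
p,d,c=load('top0'); W=xyz(d,c)
big=cv2.resize(p[135:265,155:350][:,:,::-1],None,fx=4,fy=4,interpolation=cv2.INTER_CUBIC); cv2.imwrite('pics/topcrop.png',big)
p2,d2,c2=load('side0'); cv2.imwrite('pics/sidecrop.png',cv2.resize(p2[120:310,200:350][:,:,::-1],None,fx=3.1,fy=3.1,interpolation=cv2.INTER_CUBIC))
print(c['fx'],c2['fx'])
reg=np.zeros(d.shape,bool);reg[165:262,180:312]=1
def rect(m,name):
    P=W[m]; r=cv2.minAreaRect(P[:,:2].astype(np.float32)*1000); print(name,len(P),r,'z',np.percentile(P[:,2],[5,50,95]))
dark=(p.max(2)<70)&reg
n,l,st,ce=cv2.connectedComponentsWithStats(dark.astype(np.uint8))
for i in range(1,n):
    if st[i,4]>60: rect(l==i,f'dark{ce[i]}')
z=W[:,:,2]
for lo,hi in((.08,.099),(.099,.104),(.104,.109),(.109,.116),(.12,.14),(.09,.14)):
    m=(z>lo)&(z<hi)&reg
    n,l,st,ce=cv2.connectedComponentsWithStats(m.astype(np.uint8))
    for i in range(1,n):
        if st[i,4]>25: rect(l==i,f'{lo}-{hi} px{ce[i].round()} box{st[i,:4]}')
for u,v in((237,190),(274,185),(254,185),(254,195),(270,215),(298,215),(200,228)): print(u,v,W[v,u],p[v,u])
E
```

```text
380.8068311047927 463.04137596474567
dark[273.40616246 183.56582633] 357 ((492.47198486328125, -11.29159164428711), (87.0042953491211, 293.03546142578125), 87.10035705566406) z [0.09076283 0.09448994 0.09820524]
dark[237.15608466 189.17724868] 378 ((588.6974487304688, 102.63491821289062), (56.24729537963867, 74.37981414794922), 8.41821002960205) z [0.09071005 0.09435029 0.09802781]
0.08-0.099 px[274. 184.] box[258 173  33  24] 584 ((608.2048950195312, -15.482433319091797), (64.96568298339844, 94.58702850341797), 8.649828910827637) z [0.09025092 0.09435036 0.09775589]
0.08-0.099 px[237. 189.] box[222 178  29  24] 507 ((590.0418090820312, 103.38768005371094), (64.8637924194336, 83.6585693359375), 8.38205623626709) z [0.09054019 0.09429016 0.09773591]
0.08-0.099 px[220. 209.] box[208 205  22   8] 44 ((528.5872192382812, 158.31787109375), (15.919747352600098, 65.86827087402344), 8.967167854309082) z [0.08133988 0.09564737 0.0987479 ]
0.08-0.099 px[199. 213.] box[194 208  13  12] 28 ((511.9626770019531, 219.53700256347656), (16.949071884155273, 40.88602066040039), 31.245895385742188) z [0
[... 1239 characters left out ...]
4716682434082), (24.36631202697754, 24.327695846557617), 2.4396631717681885) z [0.12876371 0.13259436 0.13589068]
0.09-0.14 px[257. 212.] box[189 173 116  79] 5073 ((519.93896484375, 74.27653503417969), (214.9126739501953, 340.8448791503906), 8.494397163391113) z [0.09274786 0.10437075 0.11182241]
237 190 [0.58734091 0.10093726 0.09519224] [60 64 67]
274 185 [ 0.60480488 -0.01586308  0.09404795] [61 64 68]
254 185 [0.60200488 0.04739742 0.10427368] [142 147 148]
254 195 [0.56920085 0.04704487 0.10879116] [142 147 148]
270 215 [ 0.50740267 -0.00288364  0.10632983] [144 150 150]
298 215 [ 0.50831614 -0.08922967  0.10557254] [117 119 120]
200 228 [0.47545264 0.22619893 0.00545809] [ 99 101 100]
```

```bash
ls -la pics
```

```text
total 996
drwxr-xr-x 2 agent agent   4096 Dec  7 15:35 .
drwxr-xr-x 3 agent agent   4096 Dec  7 15:34 ..
-rw-r--r-- 1 agent agent 239305 Dec  7 15:34 side0.png
-rw-r--r-- 1 agent agent 225439 Dec  7 15:35 sidecrop.png
-rw-r--r-- 1 agent agent 223476 Dec  7 15:34 top0.png
-rw-r--r-- 1 agent agent 313605 Dec  7 15:35 topcrop.png
```

View pics/topcrop.png

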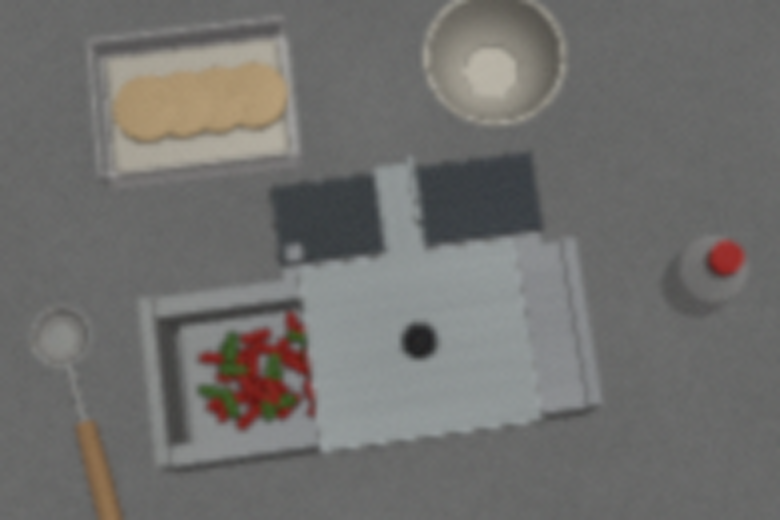

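View pics/sidecrop.png

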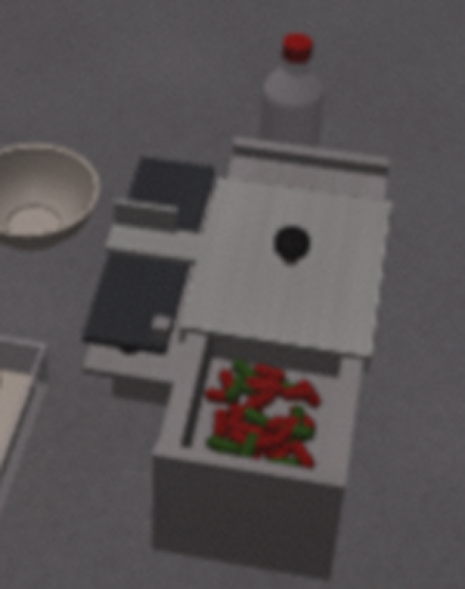

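The end walls are 330 mm apart, as given. That puts the station centre at about (0.4846, 0.0692) with a yaw of about 8.6°. The cover is at y≈-38 and the lip face at y≈-53 (the rear tread runs from -150 to about -54, which agrees). I'll move above station (117, -85) with the fingers shut and the tool y axis turned along station y.

```bash
python3 -m handwheel '[{"hand":-1,"dx":2.05,"dy":-2.94,"wz":0.024},{"hand":-1,"dx":2.05,"dy":-2.94,"wz":0.024},{"hand":-1,"dx":2.05,"dy":-2.94,"wz":0.024},{"hand":-1,"dx":2.05,"dy":-2.94,"wz":0.024},{"hand":-1,"dx":2.05,"dy":-2.94,"wz":0.024},{"hand":-1,"dx":2.05,"dy":-2.94,"wz":0.024},{"hand":-1,"dx":2.05,"dy":-2.94,"wz":0.024},{"hand":-1,"dx":2.05,"dy":-2.94,"wz":0.024},{"hand":-1,"dx":2.05,"dy":-2.94,"wz":0.024},{"hand":-1,"dx":2.05,"dy":-2.94,"wz":0.024}]'
python3 -m handwheel '[{"hand":-1,"dx":2.05,"dy":-2.94,"wz":0.024},{"hand":-1,"dx":2.05,"dy":-2.94,"wz":0.024},{"hand":-1,"dx":2.05,"dy":-2.94,"wz":0.024},{"hand":-1,"dx":2.05,"dy":-2.94,"wz":0.024},{"hand":-1,"dx":2.05,"dy":-2.94,"wz":0.024},{"hand":-1,"dx":2.05,"dy":-2.94,"wz":0.024},{"hand":-1,"dx":2.05,"dy":-2.94,"wz":0.024},{"hand":-1,"dx":2.05,"dy":-2.94,"wz":0.024},{"hand":-1,"dx":2.05,"dy":-2.94,"wz":0.024},{"hand":-1,"dx":2.05,"dy":-2.94,"wz":0.024}]'
python3 -m handwheel '[{"hand":-1},{"hand":-1},{"hand":-1}]'
```

```text
invalid input
invalid input
invalid input
```

```bash
python3 -m handwheel '[{"hand":-1,"dx":2.05,"dy":-2.94,"dz":0,"wx":0,"wy":0,"wz":0.024}]'
```

```text
time_s: 0.2
position: [0.222, 0.5639, 0.222]
tcp_rot: [[-0.955, 0.298, -0.0], [0.298, 0.955, 0.002], [0.001, 0.002, -1.0]]
force: [0.5, -0.9, -1.0]
opening: 0.967
```

All keys are required in every row.

```bash
python3 -m handwheel '[{"hand":-1,"dx":2.05,"dy":-2.94,"dz":0,"wx":0,"wy":0,"wz":0.024},{"hand":-1,"dx":2.05,"dy":-2.94,"dz":0,"wx":0,"wy":0,"wz":0.024},{"hand":-1,"dx":2.05,"dy":-2.94,"dz":0,"wx":0,"wy":0,"wz":0.024},{"hand":-1,"dx":2.05,"dy":-2.94,"dz":0,"wx":0,"wy":0,"wz":0.024},{"hand":-1,"dx":2.05,"dy":-2.94,"dz":0,"wx":0,"wy":0,"wz":0.024},{"hand":-1,"dx":2.05,"dy":-2.94,"dz":0,"wx":0,"wy":0,"wz":0.024},{"hand":-1,"dx":2.05,"dy":-2.94,"dz":0,"wx":0,"wy":0,"wz":0.024},{"hand":-1,"dx":2.05,"dy":-2.94,"dz":0,"wx":0,"wy":0,"wz":0.024},{"hand":-1,"dx":2.05,"dy":-2.94,"dz":0,"wx":0,"wy":0,"wz":0.024},{"hand":-1,"dx":2.05,"dy":-2.94,"dz":0,"wx":0,"wy":0,"wz":0.024}]'
python3 -m handwheel '[{"hand":-1,"dx":2.05,"dy":-2.94,"dz":0,"wx":0,"wy":0,"wz":0.024},{"hand":-1,"dx":2.05,"dy":-2.94,"dz":0,"wx":0,"wy":0,"wz":0.024},{"hand":-1,"dx":2.05,"dy":-2.94,"dz":0,"wx":0,"wy":0,"wz":0.024},{"hand":-1,"dx":2.05,"dy":-2.94,"dz":0,"wx":0,"wy":0,"wz":0.024},{"hand":-1,"dx":2.05,"dy":-2.94,"dz":0,"wx":0,"wy":0,"wz":0.024},{"hand":-1,"dx":2.05,"dy":-2.94,"dz":0,"wx":0,"wy":0,"wz":0.024},{"hand":-1,"dx":2.05,"dy":-2.94,"dz":0,"wx":0,"wy":0,"wz":0.024},{"hand":-1,"dx":2.05,"dy":-2.94,"dz":0,"wx":0,"wy":0,"wz":0.024},{"hand":-1,"dx":2.05,"dy":-2.94,"dz":0,"wx":0,"wy":0,"wz":0.024}]'
python3 -m handwheel '[{"hand":-1,"dx":0,"dy":0,"dz":0,"wx":0,"wy":0,"wz":0},{"hand":-1,"dx":0,"dy":0,"dz":0,"wx":0,"wy":0,"wz":0}]'
```

```text
time_s: 1.2
position: [0.4288, 0.2663, 0.2223]
tcp_rot: [[-0.998, 0.066, -0.001], [0.066, 0.998, -0.0], [0.001, -0.0, -1.0]]
force: [-0.4, 0.2, 0.2]
opening: 0.079
time_s: 2.1
position: [0.6133, 0.0019, 0.222]
tcp_rot: [[-0.989, -0.149, -0.001], [-0.149, 0.989, 0.0], [0.001, 0.001, -1.0]]
force: [0.3, 0.0, -0.2]
opening: 0.008
time_s: 2.3
position: [0.6125, 0.0026, 0.2218]
tcp_rot: [[-0.989, -0.147, -0.002], [-0.147, 0.989, 0.001], [0.002, 0.001, -1.0]]
force: [-0.3, 0.4, -0.1]
opening: 0.001
```

```bash
python3 - <<'E'
from h import *
p,d,c=grab('wrist','w1'); W=xyz(d,c)
S=np.stack([(W[...,0]-.4846)*.9888+(W[...,1]-.0692)*.1495,-(W[...,0]-.4846)*.1495+(W[...,1]-.0692)*.9888,W[...,2]],-1)*1000
np.save('w1S.npy',S)
# lip top
m=(S[...,2]>122)&(S[...,2]<138)&(S[...,0]>85)&(S[...,0]<150)
if m.any(): print('lip',m.sum(),[np.percentile(S[m][:,i],[2,50,98]).round(1) for i in range(3)])
m=(S[...,2]>88)&(S[...,2]<98)&(S[...,0]>85)&(S[...,0]<150)&(d>0)
print('tread',m.sum(),[np.percentile(S[m][:,i],[1,50,99]).round(1) for i in range(3)])
E
```

```text
lip 249 [array([ 91.2, 114.5, 139.8]), array([-54.5, -52.8, -50.5]), array([122.3, 129. , 130.7])]
tread 7847 [array([ 85.5, 112.1, 140.1]), array([-148.3,  -63.2,   57.3]), array([91.5, 93.1, 94.8])]
```

View pics/w1.png

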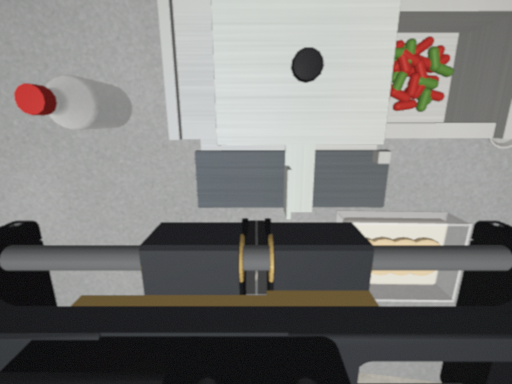

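The wrist view confirms it: the lip's rear face is at about station y -54 (lip at px ~(288,180)), and the tread lies free behind it at (197–285, 150–207). Descending now.

```bash
python3 -m handwheel '[{"hand":-1,"dx":0,"dy":0,"dz":-2,"wx":0,"wy":0,"wz":0},{"hand":-1,"dx":0,"dy":0,"dz":-2,"wx":0,"wy":0,"wz":0},{"hand":-1,"dx":0,"dy":0,"dz":-2,"wx":0,"wy":0,"wz":0},{"hand":-1,"dx":0,"dy":0,"dz":-2,"wx":0,"wy":0,"wz":0},{"hand":-1,"dx":0,"dy":0,"dz":-2,"wx":0,"wy":0,"wz":0},{"hand":-1,"dx":0,"dy":0,"dz":-1.5,"wx":0,"wy":0,"wz":0},{"hand":-1,"dx":0,"dy":0,"dz":0,"wx":0,"wy":0,"wz":0},{"hand":-1,"dx":0,"dy":0,"dz":0,"wx":0,"wy":0,"wz":0}]'
python3 -m handwheel '[{"hand":-1,"dx":0,"dy":0,"dz":-0.6,"wx":0,"wy":0,"wz":0},{"hand":-1,"dx":0,"dy":0,"dz":-0.6,"wx":0,"wy":0,"wz":0},{"hand":-1,"dx":0,"dy":0,"dz":0,"wx":0,"wy":0,"wz":0}]'
python3 -m handwheel '[{"hand":-1,"dx":0,"dy":0,"dz":-0.4,"wx":0,"wy":0,"wz":0},{"hand":-1,"dx":0,"dy":0,"dz":0,"wx":0,"wy":0,"wz":0}]'
python3 -m handwheel '[{"hand":-1,"dx":0,"dy":0,"dz":-0.4,"wx":0,"wy":0,"wz":0},{"hand":-1,"dx":0,"dy":0,"dz":0,"wx":0,"wy":0,"wz":0}]'
```

```text
time_s: 3.15
position: [0.6123, 0.0042, 0.1077]
tcp_rot: [[-0.989, -0.15, -0.001], [-0.15, 0.989, 0.0], [0.001, 0.0, -1.0]]
force: [0.7, -0.5, 0.2]
opening: 0.001
time_s: 3.45
position: [0.6125, 0.0033, 0.0951]
tcp_rot: [[-0.989, -0.149, -0.001], [-0.149, 0.989, 0.0], [0.001, 0.0, -1.0]]
force: [-0.8, -0.3, -0.2]
opening: 0.002
time_s: 3.65
position: [0.6131, 0.0031, 0.0916]
tcp_rot: [[-0.989, -0.148, 0.0], [-0.148, 0.989, 0.0], [-0.0, 0.0, -1.0]]
force: [-0.4, 0.6, 2.2]
opening: 0.01
time_s: 3.85
position: [0.6133, 0.003, 0.0875]
tcp_rot: [[-0.989, -0.149, 0.001], [-0.149, 0.989, -0.0], [-0.001, -0.0, -1.0]]
force: [-0.5, -0.3, 3.2]
opening: 0.001
```

```bash
python3 -m handwheel '[{"hand":-1,"dx":0,"dy":0,"dz":-0.3,"wx":0,"wy":0,"wz":0},{"hand":-1,"dx":0,"dy":0,"dz":-0.3,"wx":0,"wy":0,"wz":0},{"hand":-1,"dx":0,"dy":0,"dz":0,"wx":0,"wy":0,"wz":0}]'
python3 -m handwheel '[{"hand":-1,"dx":0,"dy":0,"dz":-0.1,"wx":0,"wy":0,"wz":0},{"hand":-1,"dx":0,"dy":0,"dz":0,"wx":0,"wy":0,"wz":0}]'
```

```text
time_s: 4.15
position: [0.6134, 0.003, 0.0816]
tcp_rot: [[-0.989, -0.149, 0.001], [-0.149, 0.989, -0.0], [-0.001, -0.0, -1.0]]
force: [0.1, 1.4, 4.1]
opening: 0.003
time_s: 4.35
position: [0.6134, 0.003, 0.0814]
tcp_rot: [[-0.989, -0.149, 0.001], [-0.149, 0.989, -0.0], [-0.001, -0.0, -1.0]]
force: [-0.7, 0.1, 7.8]
opening: 0.006
```

The catch is at its bottom stop (z 81.4, 8 N). Next I push along station +y (-0.15, 0.989), slowly at first until contact with the lip.

```bash
python3 -m handwheel '[{"hand":-1,"dx":-0.06,"dy":0.4,"dz":0,"wx":0,"wy":0,"wz":0},{"hand":-1,"dx":-0.06,"dy":0.4,"dz":0,"wx":0,"wy":0,"wz":0},{"hand":-1,"dx":-0.06,"dy":0.4,"dz":0,"wx":0,"wy":0,"wz":0}]'
python3 -m handwheel '[{"hand":-1,"dx":-0.045,"dy":0.3,"dz":0,"wx":0,"wy":0,"wz":0},{"hand":-1,"dx":-0.045,"dy":0.3,"dz":0,"wx":0,"wy":0,"wz":0},{"hand":-1,"dx":-0.045,"dy":0.3,"dz":0,"wx":0,"wy":0,"wz":0}]'
python3 -m handwheel '[{"hand":-1,"dx":-0.045,"dy":0.3,"dz":0,"wx":0,"wy":0,"wz":0},{"hand":-1,"dx":-0.045,"dy":0.3,"dz":0,"wx":0,"wy":0,"wz":0},{"hand":-1,"dx":-0.045,"dy":0.3,"dz":0,"wx":0,"wy":0,"wz":0}]'
python3 - <<'E'
from h import *
p,d,c=grab('side','s1');cv2.imwrite('pics/s1c.png',cv2.resize(p[100:310,180:350][:,:,::-1],None,fx=2.8,fy=2.8,interpolation=cv2.INTER_CUBIC))
E
```

```text
time_s: 4.65
position: [0.6125, 0.014, 0.0814]
tcp_rot: [[-0.989, -0.149, 0.003], [-0.149, 0.989, -0.002], [-0.003, -0.002, -1.0]]
force: [0.6, -2.4, 7.0]
opening: 0.006
time_s: 4.95
position: [0.6115, 0.0226, 0.0814]
tcp_rot: [[-0.989, -0.149, 0.004], [-0.149, 0.989, -0.003], [-0.003, -0.003, -1.0]]
force: [0.9, -4.7, 6.3]
opening: 0.006
time_s: 5.25
position: [0.6101, 0.0314, 0.0814]
tcp_rot: [[-0.989, -0.149, 0.004], [-0.149, 0.989, -0.003], [-0.003, -0.003, -1.0]]
force: [0.3, -4.4, 6.4]
opening: 0.004
```

View pics/s1c.png

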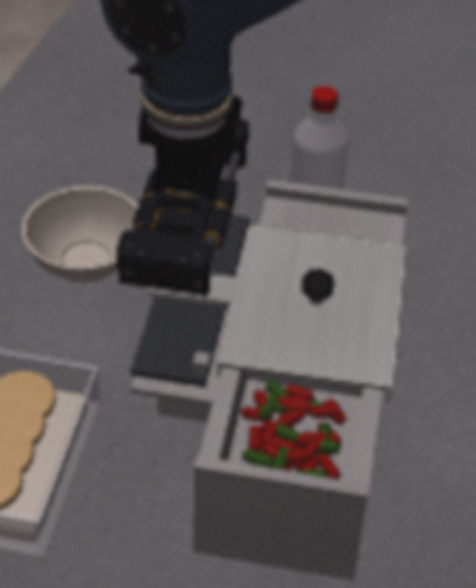

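The cover is moving with about 4.5 N of push and the catch is held down. Continuing.

```bash
python3 -m handwheel '[{"hand":-1,"dx":-0.063,"dy":0.4,"dz":0,"wx":0,"wy":0,"wz":0},{"hand":-1,"dx":-0.063,"dy":0.4,"dz":0,"wx":0,"wy":0,"wz":0},{"hand":-1,"dx":-0.063,"dy":0.4,"dz":0,"wx":0,"wy":0,"wz":0},{"hand":-1,"dx":-0.063,"dy":0.4,"dz":0,"wx":0,"wy":0,"wz":0},{"hand":-1,"dx":-0.063,"dy":0.4,"dz":0,"wx":0,"wy":0,"wz":0},{"hand":-1,"dx":-0.063,"dy":0.4,"dz":0,"wx":0,"wy":0,"wz":0},{"hand":-1,"dx":-0.063,"dy":0.4,"dz":0,"wx":0,"wy":0,"wz":0},{"hand":-1,"dx":-0.063,"dy":0.4,"dz":0,"wx":0,"wy":0,"wz":0},{"hand":-1,"dx":-0.063,"dy":0.4,"dz":0,"wx":0,"wy":0,"wz":0},{"hand":-1,"dx":-0.063,"dy":0.4,"dz":0,"wx":0,"wy":0,"wz":0}]'
python3 -m handwheel '[{"hand":-1,"dx":-0.063,"dy":0.4,"dz":0,"wx":0,"wy":0,"wz":0},{"hand":-1,"dx":-0.063,"dy":0.4,"dz":0,"wx":0,"wy":0,"wz":0},{"hand":-1,"dx":-0.063,"dy":0.4,"dz":0,"wx":0,"wy":0,"wz":0},{"hand":-1,"dx":-0.063,"dy":0.4,"dz":0,"wx":0,"wy":0,"wz":0},{"hand":-1,"dx":-0.063,"dy":0.4,"dz":0,"wx":0,"wy":0,"wz":0}]'
python3 - <<'E'
from h import *
p,d,c=grab('side','s2');cv2.imwrite('pics/s2c.png',cv2.resize(p[100:310,180:350][:,:,::-1],None,fx=2.8,fy=2.8,interpolation=cv2.INTER_CUBIC))
E
```

```text
time_s: 6.3
position: [0.604, 0.0716, 0.0814]
tcp_rot: [[-0.989, -0.149, 0.004], [-0.149, 0.989, -0.003], [-0.004, -0.003, -1.0]]
force: [0.8, -3.9, 5.8]
opening: 0.007
time_s: 6.8
position: [0.6009, 0.0917, 0.0814]
tcp_rot: [[-0.989, -0.149, 0.004], [-0.149, 0.989, -0.002], [-0.004, -0.003, -1.0]]
force: [1.3, -4.1, 5.0]
opening: 0.006
```

View pics/s2c.png

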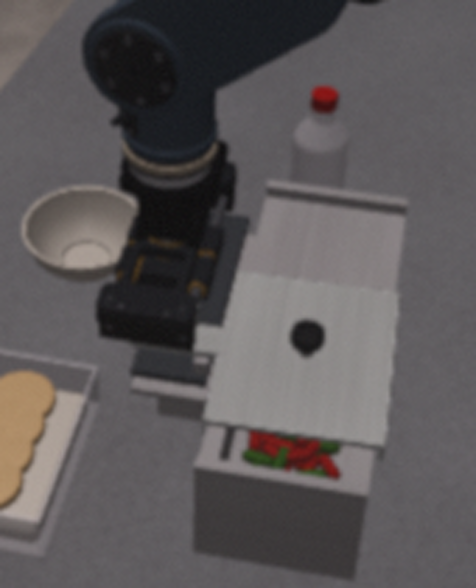

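```bash
python3 -m handwheel '[{"hand":-1,"dx":-0.063,"dy":0.4,"dz":-0.05,"wx":0,"wy":0,"wz":0},{"hand":-1,"dx":-0.063,"dy":0.4,"dz":0,"wx":0,"wy":0,"wz":0},{"hand":-1,"dx":-0.063,"dy":0.4,"dz":0,"wx":0,"wy":0,"wz":0},{"hand":-1,"dx":-0.063,"dy":0.4,"dz":-0.02,"wx":0,"wy":0,"wz":0},{"hand":-1,"dx":-0.063,"dy":0.4,"dz":0,"wx":0,"wy":0,"wz":0},{"hand":-1,"dx":-0.063,"dy":0.4,"dz":0,"wx":0,"wy":0,"wz":0},{"hand":-1,"dx":-0.063,"dy":0.4,"dz":0,"wx":0,"wy":0,"wz":0},{"hand":-1,"dx":-0.063,"dy":0.4,"dz":0,"wx":0,"wy":0,"wz":0}]'
python3 -m handwheel '[{"hand":-1,"dx":-0.03,"dy":0.2,"dz":0,"wx":0,"wy":0,"wz":0},{"hand":-1,"dx":-0.03,"dy":0.2,"dz":0,"wx":0,"wy":0,"wz":0}]'
python3 -m handwheel '[{"hand":-1,"dx":-0.03,"dy":0.2,"dz":0,"wx":0,"wy":0,"wz":0},{"hand":-1,"dx":0,"dy":0,"dz":0,"wx":0,"wy":0,"wz":0}]'
```

```text
time_s: 7.65
position: [0.5961, 0.1234, 0.0813]
tcp_rot: [[-0.989, -0.149, 0.005], [-0.149, 0.989, -0.003], [-0.004, -0.003, -1.0]]
force: [0.4, -5.9, 9.5]
opening: 0.004
time_s: 7.85
position: [0.5955, 0.1275, 0.0813]
tcp_rot: [[-0.989, -0.15, 0.005], [-0.15, 0.989, -0.003], [-0.004, -0.003, -1.0]]
force: [0.4, -4.6, 8.7]
opening: 0.005
time_s: 8.05
position: [0.5951, 0.1298, 0.0813]
tcp_rot: [[-0.989, -0.149, 0.005], [-0.149, 0.989, -0.002], [-0.004, -0.003, -1.0]]
force: [0.1, -3.4, 9.1]
opening: 0.006
```

```bash
python3 -m handwheel '[{"hand":-1,"dx":-0.03,"dy":0.2,"dz":0,"wx":0,"wy":0,"wz":0},{"hand":-1,"dx":0,"dy":0,"dz":0,"wx":0,"wy":0,"wz":0}]'
python3 -m handwheel '[{"hand":-1,"dx":-0.03,"dy":0.2,"dz":0,"wx":0,"wy":0,"wz":0},{"hand":-1,"dx":0,"dy":0,"dz":0,"wx":0,"wy":0,"wz":0}]'
python3 - <<'E'
from h import *
p,d,c=grab('side','s3');cv2.imwrite('pics/s3c.png',cv2.resize(p[100:310,180:350][:,:,::-1],None,fx=2.8,fy=2.8,interpolation=cv2.INTER_CUBIC))
p,d,c=grab('top','t3');W=xyz(d,c)
m=(W[...,2]>.12)&(W[...,2]<.14)&(W[...,0]<.53)&(W[...,0]>.42)&(W[...,1]>.05)&(W[...,1]<.25)
r=cv2.minAreaRect(W[m][:,:2].astype(np.float32)*1000);print(m.sum(),r);x,y=r[0]
print('knob st',(x-484.6)*.9888+(y-69.2)*.1495,-(x-484.6)*.1495+(y-69.2)*.9888)
E
```

```text
time_s: 8.25
position: [0.5949, 0.1315, 0.0813]
tcp_rot: [[-0.989, -0.15, 0.004], [-0.15, 0.989, -0.003], [-0.004, -0.003, -1.0]]
force: [0.4, -5.0, 8.9]
opening: 0.004
time_s: 8.45
position: [0.5949, 0.1318, 0.0813]
tcp_rot: [[-0.989, -0.15, 0.005], [-0.151, 0.989, -0.005], [-0.004, -0.006, -1.0]]
force: [0.5, -10.6, 9.9]
opening: 0.009
0 ((0.0, 0.0), (0.0, 0.0), 0.0)
knob st -489.51788 4.022739999999999
```

View pics/s3c.png

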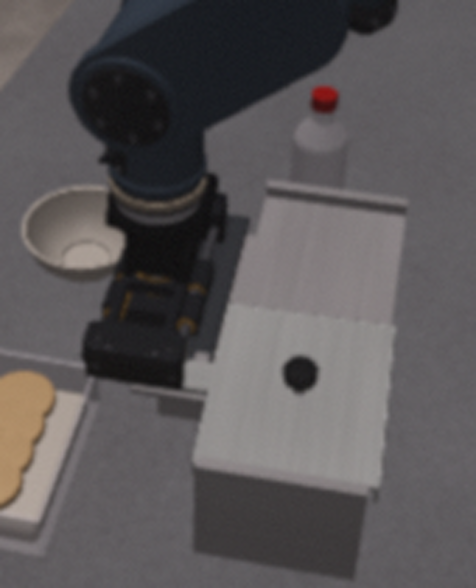

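The cover has stalled against the end wall (push up to 10.6 N with no travel). One more small push confirms it, then I back off along -y with the catch still held down.

```bash
python3 -m handwheel '[{"hand":-1,"dx":-0.03,"dy":0.2,"dz":0,"wx":0,"wy":0,"wz":0},{"hand":-1,"dx":0,"dy":0,"dz":0,"wx":0,"wy":0,"wz":0}]'
python3 -m handwheel '[{"hand":-1,"dx":0.03,"dy":-0.2,"dz":0,"wx":0,"wy":0,"wz":0},{"hand":-1,"dx":0.045,"dy":-0.3,"dz":0,"wx":0,"wy":0,"wz":0},{"hand":-1,"dx":0.045,"dy":-0.3,"dz":0,"wx":0,"wy":0,"wz":0},{"hand":-1,"dx":0.045,"dy":-0.3,"dz":0,"wx":0,"wy":0,"wz":0},{"hand":-1,"dx":0,"dy":0,"dz":0,"wx":0,"wy":0,"wz":0}]'
```

```text
time_s: 8.75
position: [0.5949, 0.1319, 0.0813]
tcp_rot: [[-0.989, -0.151, 0.005], [-0.151, 0.988, -0.008], [-0.004, -0.009, -1.0]]
force: [0.4, -16.8, 9.3]
opening: 0.008
time_s: 9.25
position: [0.5954, 0.1266, 0.0813]
tcp_rot: [[-0.989, -0.148, 0.004], [-0.148, 0.989, 0.001], [-0.004, 0.001, -1.0]]
force: [-0.1, 1.4, 9.5]
opening: 0.003
```

```bash
python3 -m handwheel '[{"hand":-1,"dx":0,"dy":0,"dz":0.4,"wx":0,"wy":0,"wz":0},{"hand":-1,"dx":0,"dy":0,"dz":0.4,"wx":0,"wy":0,"wz":0},{"hand":-1,"dx":0,"dy":0,"dz":0.5,"wx":0,"wy":0,"wz":0},{"hand":-1,"dx":0,"dy":0,"dz":0.5,"wx":0,"wy":0,"wz":0}]'
python3 -m handwheel '[{"hand":-1,"dx":0,"dy":0,"dz":2,"wx":0,"wy":0,"wz":0},{"hand":-1,"dx":0,"dy":0,"dz":2.5,"wx":0,"wy":0,"wz":0},{"hand":-1,"dx":0,"dy":0,"dz":2.5,"wx":0,"wy":0,"wz":0},{"hand":-1,"dx":0,"dy":0,"dz":2.5,"wx":0,"wy":0,"wz":0},{"hand":-1,"dx":0,"dy":0,"dz":2.5,"wx":0,"wy":0,"wz":0},{"hand":-1,"dx":0.3,"dy":-2,"dz":1,"wx":0,"wy":0,"wz":0},{"hand":-1,"dx":0.3,"dy":-2,"dz":0,"wx":0,"wy":0,"wz":0},{"hand":-1,"dx":0.3,"dy":-2,"dz":0,"wx":0,"wy":0,"wz":0},{"hand":-1,"dx":0,"dy":0,"dz":0,"wx":0,"wy":0,"wz":0},{"hand":-1,"dx":0,"dy":0,"dz":0,"wx":0,"wy":0,"wz":0}]'
python3 - <<'E'
from h import *
for n,t in(('wrist','w4'),('side','s4')):
    p,d,c=grab(n,t); W=xyz(d,c)
    S=np.stack([(W[...,0]-.4846)*.9888+(W[...,1]-.0692)*.1495,-(W[...,0]-.4846)*.1495+(W[...,1]-.0692)*.9888,W[...,2]],-1)*1000
    def q(nm,m):
        m=m&(d>0)
        print(n,nm,m.sum(),[np.percentile(S[m][:,i],[2,50,98]).round(1) for i in range(3)] if m.any() else '')
    x,y,z=S[...,0],S[...,1],S[...,2]
    q('lip',(z>118)&(z<136)&(x>85)&(x<150)&(y>20)&(y<110))
    q('tread',(z>70)&(z<97.5)&(x>93)&(x<140)&(y>-150)&(y<55))
    q('tab',(z>97.5)&(z<114)&(x>76)&(x<91)&(y>35)&(y<57))
    q('knob',(z>122)&(z<140)&(x>-30)&(x<30)&(y>20)&(y<130))
    q('cover',(z>103)&(z<110)&(x>-60)&(x<60)&(y>-30)&(y<158))
p=load('s4')[0];cv2.imwrite('pics/s4c.png',cv2.resize(p[100:310,180:350][:,:,::-1],None,fx=2.8,fy=2.8,interpolation=cv2.INTER_CUBIC))
E
```

```text
time_s: 9.65
position: [0.593, 0.126, 0.0976]
tcp_rot: [[-0.989, -0.149, -0.002], [-0.149, 0.989, -0.0], [0.002, -0.0, -1.0]]
force: [-0.1, -0.5, 0.6]
opening: 0.003
time_s: 10.65
position: [0.6019, 0.0661, 0.2271]
tcp_rot: [[-0.989, -0.148, -0.003], [-0.148, 0.989, 0.001], [0.002, 0.001, -1.0]]
force: [-0.5, 0.9, -0.4]
opening: 0.005
wrist lip 356 [array([ 91.5, 114.5, 140. ]), array([60.3, 61.4, 64.8]), array([118.6, 128.5, 130.4])]
wrist tread 7352 [array([ 93.9, 115.8, 138.9]), array([-145.8,  -47.8,   51.1]), array([91.7, 93.1, 94.5])]
wrist tab 166 [array([77. , 82.2, 88.6]), array([40.4, 45.7, 52.4]), array([ 98.1, 106.9, 108.4])]
wrist knob 893 [array([-12.6,  -0.4,  12. ]), array([59.7, 71.2, 84.5]), array([123.7, 130.9, 132.6])]
wrist cover 22533 [array([-58.1,  -5.6,  57.1]), array([ -8.7,  70.2, 154.2]), array([103.7, 105.2, 106.7])]
side lip 103 [array([ 93.2, 117.7, 141.2]), array([61.9, 66.3, 69. ]), array([118.8, 126. , 132.1])]
side tread 945 [array([ 94. , 116.1, 139. ]), array([-143.9,  -49.8,   29.3]), array([90. , 93.3, 96.3])]
side tab 37 [array([78.5, 84. , 89.6]), array([42.6, 52.6, 55.7]), array([ 99.1, 105.7, 109.5])]
side knob 117 [array([-12.3,   0.1,  12. ]), array([65. , 79.3, 89.3]), array([123. , 130.8, 133.8])]
side cover 2780 [array([-57.8,  -1.8,  57.7]), array([ -5.4,  84.9, 153.7]), array([103.3, 105.5, 108.4])]
```

View pics/w4.png

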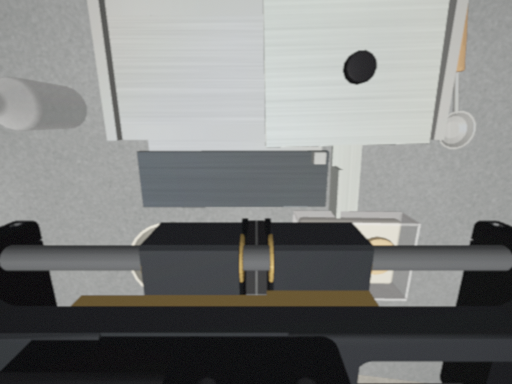

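View pics/s4c.png

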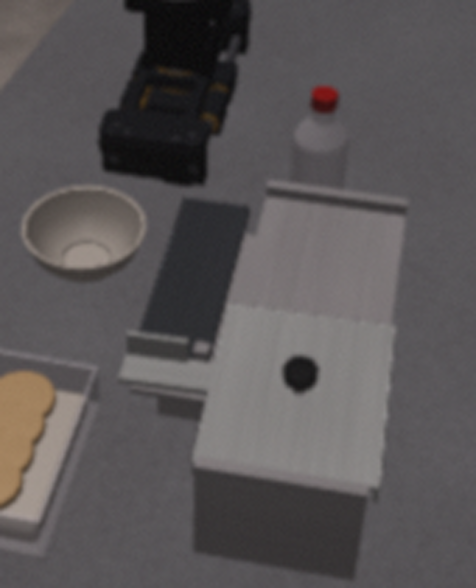

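The lip's rear face is at about y 60, the tread is back up at z ≈ 93–94, and the tab (px (320,158) in the wrist view) stands at z ≈ 108 behind the ear. The cover lies flat at z 105–106, and the bowl, box, bottle and spoon look to be in place. Handing in.

```bash
python3 -c "
from rig import hand_in
print(hand_in())"
```

```text
the job is handed in; nothing more can be done
None
```

The cover is fully home and the catch has sprung up behind the ear; I handed the job in at about 10.8 s of the 38 s allowed.

With the fingers shut, I pressed the catch to its bottom stop (5–10 N). Holding it down, I pushed the lip along with about 4–5 N until the cover stopped against the end wall. I confirmed the stop with a 17 N push that gave no further travel. I then backed off 5 mm with the catch still held, so the fingers would not drag the lip up, and lifted clear.

**Last checks**
- **Cover:** the wrist camera puts the lip's rear face at station y of about 60, which is home. The cover lies flat, with its top at z 105–106.
- **Catch:** the tread is back up at z of about 93–94, and the tab stands at z of about 107–108 behind the ear.
- **Other things:** the bowl, box, bottle and spoon look undisturbed in the final pictures; I checked them by eye and did not measure them. The robot was touching nothing.

**Disagreements**
- **Side camera:** it put the lip and knob about 5–8 mm further towards +y than the wrist camera did. I put this down to the angle it views from, and relied on the wrist view and the firm stop.
- **Knob check during the push:** this top-camera check found no knob pixels, probably because the arm blocked the view, so I did not use it.

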